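# Put the third-hand soldering stand together

## Task

Put the third-hand stand together: take the stepped steel pillar from the tool block, feel lightly with its tip for the unmarked blind hole in the top of the round swivel base, and plant it with its lower shoulder fully down on the plate. Then slip the clamp head over the pillar's thin top until it sits level on the upper shoulder. Do not force anything, and leave the other things on the bench where they are.

Things in the scene. Friction and masses are not known exactly. Their poses are not given: they have to be found in the camera images.
- base: Swivel base of the stand, dark steel, fixed to the bench: round foot 150 mm across, 8 mm thick, with a small square lug at its front, carrying a round turntable plate 130 mm across, its plain top 38 mm above the bench. Origin: centre of the foot's underside, on the turning axis; z up; the lug points along -x. The swivel is stiff (about 15 N sideways at the hole turns it).
- base_top (a point): Centre of the turntable's top face, on the turning axis, 38 mm above the base's origin; axes as the base. The top has one blind hole, 11.5 mm across, 26 mm deep, its centre 45 mm from this point. The plate was left turned to an unknown angle: the hole lies anywhere within 75 degrees either side of the lug's direction (-x).
- pillar: Stepped round steel pillar, 127 mm long, 0.17 kg, upright in a hole of the tool block, its lower shoulder on the block's top. From the tip up: pin 10 mm across, 22 mm long, 2 mm chamfer; body 18 mm across, 60 mm long (the part to grip); thin top 10 mm across, 45 mm long, end chamfered 3 mm. Origin: centre of the tip face (6 mm across); z up along the pillar.
- pillar_seat (a point): Centre of the pillar's upper shoulder, on its axis, 82 mm above the tip; the clamp head rests here. Axes as the pillar.
- head: Clamp head, 0.16 kg, standing on the bench: dark steel block 30 (its x) x 36 (its y) x 32 mm high with a 13 mm round bore from top to bottom at its centre; a thin rod along +x and -x, 12 mm above the underside, ends 58 mm out in a ball joint and a 50 mm spring clip pointing roughly to -y. Grip its flat y faces, 36 mm apart. Origin: centre of the block's underside, on the bore's axis; z up.
- block: Aluminium tool block 136 x 44 x 40 mm high, does not move. Origin: centre of its underside; three holes 11.5 mm across and 34 mm deep along its x axis at -45, 0 and +45 mm. It holds the pillar and two nut drivers, in any order.
- driver_long: Bystander: stubby nut driver standing in the tool block, handle 23 mm across, 98 mm long in all, its handle end 68 mm above the block; origin at the end of its shank.
- driver_short: Bystander: shorter stubby nut driver standing in the tool block, handle 23 mm across, 80 mm long in all; origin at the end of its shank.
- tin: Bystander: round tip-cleaner tin, 68 mm across, 49 mm high, brass wool inside; origin under its centre.
- jar: Bystander: white jar with a screw cap, 52 mm across, 62 mm high; origin under its centre.
- reel: Bystander: solder reel standing on its flange, 60 mm across, 46 mm high; origin under its centre.
- tweezers: Bystander: steel tweezers lying flat, about 150 mm long, 6 mm high; origin under the middle.
- pcb: Bystander: small green circuit board on four feet, 80 x 55 mm, 17 mm high; origin under its centre.

How it is judged:
By the outcome, as a careful person would: the job done as asked, in the order asked, and still so for the second after the job is handed in, with the robot touching nothing.
It also fails if it takes over 72 s, if anything falls off the work surface, if the arm or the gripper's body presses on something with over 40 N, if the wrist force passes 120 N, or if a joint passes its speed limit or range.

## Robot

A 6-joint arm with a two-finger parallel gripper is mounted at the origin on the work surface. World frame = base frame: x ahead of the robot, y to its left, z up, the work surface at z = 0. Lengths are in m, angles in rad, forces in N, time in s.
With the tool pointing down it reaches from about 0.275 to 0.75 m from the base axis. Payload 10.2 kg.
Tool frame: the origin (TCP) lies on the centre line of the jaws, within the pads' length; the fingertips stand 22 mm ahead of it and the grasp point (between the pads) lies 3 mm ahead of it; z points along the fingers, y is the line along which they close (so a half turn about z gives the same grasp; the last joint's range is limited). The gripper opens to 88 mm and grips with 3 to 60 N. Pads are 18 mm wide; open, the fingers measure 123 mm over their backs; the gripper's body (75 mm by 187 mm) begins 45 mm behind the grasp point.
Start: joints at [-1.388, 0.313, 1.498, -0, 1.331, -0.223], TCP at [0.207, -0.482, 0.261] pointing down, gripper open.
Joint ranges: [-2.94, 2.94], [-0.97, 2.17], [0.19, 2.56], [-1.23, 4.37], [0.02, 3.11], [-2.88, 2.88]. Speed limits (rad/s): [2.39, 2.39, 3.01, 3.14, 3.14, 3.14].

## Interface

Orientations are given as a unit quaternion [x, y, z, w].
In Python, from plant import get_state, grab_frame, finish_job, recognise, tip_of gives the robot as it stands.
- The arm moves only by the shell command python3 -m pendant 'ROWS' [OPENING] [FORCE]. ROWS is JSON, a list of rows, each an object with "translation": the shift along the tool's x, y, z in mm, a list of three; "turn": the turn about the tool's z in degrees. In form: [{"translation": [dx, dy, dz], "turn": turn}, ...]. A call has exactly 8 rows; each row is the pose to reach, as a shift and turn from the pose commanded when the call began, along the tool's axes at that moment; what a row does not reach only later rows make up. A row lasts 1/8 s, in which the tool goes at most 62.5 mm and 10.7 degrees, less where a joint would pass 70% of its speed; a pose out of reach is approached as far as the arm can. A call with a gripper value outside its range is refused whole. OPENING is the closure in counts, from 0 (fully open) to 255 (shut), set as the call begins (- or left out, the last holds). The fingers move at their own pace and stop on an object; FORCE is the grip in N (left out, the last holds). Time passes only in rows, so rows that repeat a pose let the fingers close, or fill a call up. It gives the time, the measured TCP pose, the force, the opening and the grip force at its end, in the units of the state.
- get_state(): the state, without advancing time (a new reading comes with each control period).
- grab_frame(name): name is "scene" or "top" or "wrist"; returns a dict with "pixels" (400x640x3 uint8, blue, green, red), "fov_y" (degrees; the focal length in pixels is half the picture's height over the tangent of half this angle, whatever the lens; pixels are square), "cx", "cy" (the principal point, pixels), "pose" (4x4, takes a point from camera to world coordinates). Camera axes: x right, y up, looking along -z (the intrinsics and any distortion apply to the point x, -y, -z); pixel columns grow to the right and rows downward; lengths in m; the calibration is good to about 2 mm. A picture is of the moment at which its call begins. There is no depth.
- finish_job(): hands the job in; it is judged then, once.
Trained networks look in the newest picture that a camera, given by its name, has taken for a name from the list of things; names that differ only in an ending like _2 or _b are one class to them, and where a whole thing is asked for, a point or a joint stands for the part that bears it (a point fixed in the world has none). Each returns a list of dicts, best first, with "score" (0 to 1); they miss things now and then, are a little off and sometimes report something else, mostly with a low value. They report only what shows in the picture. A call takes as long as a camera call.
- recognise(camera, name): "bbox" ([left, top, width, height] as shares, 0 to 1, of the picture: columns of its width, rows of its height, round what is visible of it).
- tip_of(camera, name): "centre" ([column, row] as shares, 0 to 1, of the picture: columns of its width, rows of its height: a listed point, or the origin of a listed thing).
The state is a dict: "t": time; "qpos": joint angles; "joint_velocities": joint speeds; "joint_torque": joint torques, N m; "position": TCP position; "eef_rot": TCP orientation; "force": force on the tool from outside, world axes, zero at the start; "wrist_torque": the same for the moment, N m; "opening": opening from 0.0 (shut) to 1.0 (fully open); "finger_force": force on a finger pad.
Only numpy, scipy, OpenCV 4.12 (cv2) and the standard library are available. Lean on these libraries where they do the work, as an engineer would, in place of code of your own. Each camera call takes 0.05 s, during which the arm holds its last target. There are 200 camera calls.

## Working session

There is one attempt and no reset: what is moved stays moved. The work goes in short steps, Python scripts to look and compute and a shell command to move; the robot and the scene stay as the last step left them, time stands still between calls to the robot, and variables do not carry over. Pictures are saved under pics/ and viewed, at most 12 in all, crops included, and the job is handed in when it is done.

```bash
ls; mkdir -p pics; cat > h.py <<'E'
import numpy as np, cv2
from plant import get_state, grab_frame, finish_job, recognise, tip_of
def cam(n):
    f=grab_frame(n); h,w=f["pixels"].shape[:2]
    f["f"]=h/2/np.tan(np.radians(f["fov_y"])/2); f["w"]=w; f["h"]=h; f["P"]=np.array(f["pose"]); return f
def ray(f,u,v):
    P=f["P"]; x=(u-f["cx"])/f["f"]; y=(v-f["cy"])/f["f"]
    if "dist" in f: pass
    d=P[:3,:3]@np.array([x,-y,-1.]); return P[:3,3],d/np.linalg.norm(d)
def atz(f,u,v,z):
    o,d=ray(f,u,v); return o+d*(z-o[2])/d[2]
def tri(rs):
    A=np.zeros((3,3)); b=np.zeros(3)
    for o,d in rs:
        M=np.eye(3)-np.outer(d,d); A+=M; b+=M@o
    return np.linalg.solve(A,b)
def proj(f,p):
    q=f["P"][:3,:3].T@(np.array(p)-f["P"][:3,3]); return f["cx"]+f["f"]*q[0]/-q[2], f["cy"]-f["f"]*q[1]/-q[2]
E
python3 - <<'E'
from h import *
np.set_printoptions(precision=4,suppress=True)
print(get_state())
for c in ("scene","top","wrist"):
    f=cam(c); cv2.imwrite(f"pics/{c}0.png",f["pixels"]); print(c,[k for k in f if k!="pixels"],f["fov_y"],f["cx"],f["cy"]); print(f["P"])
    for n in ("base","base_top","pillar","pillar_seat","head","block","driver_long","driver_short","tin","jar","reel","tweezers","pcb"):
        r=tip_of(c,n)[:2]; print(n,[(round(x["score"],2),round(x["centre"][0]*640,1),round(x["centre"][1]*400,1)) for x in r])
E
```

```text
pics
{'t': 0.0, 'qpos': array([-1.3884,  0.3134,  1.4984,  0.    ,  1.331 , -0.2234]), 'joint_velocities': array([-0.0008,  0.0018, -0.0005, -0.0008, -0.0005, -0.0002]), 'joint_torque': array([ -0.0015, -40.2217, -25.2266,   0.0694,   0.0353,  -0.0001]), 'position': array([ 0.2072, -0.4821,  0.2602]), 'eef_rot': array([ 0.9795,  0.2015,  0.    , -0.0006]), 'force': array([ 0.0587,  0.2767, -0.146 ]), 'wrist_torque': array([ 0.019, -0.037, -0.02 ]), 'finger_force': 0.0, 'opening': 0.999447613768572}
scene ['fov_y', 'cx', 'cy', 'pose', 'f', 'w', 'h', 'P'] 53.10285093272298 322.3730141830223 198.795005953419
[[-0.841  -0.3877  0.3774  0.8878]
 [ 0.5409 -0.6202  0.5681  0.4922]
 [ 0.0138  0.6819  0.7313  0.737 ]
 [ 0.      0.      0.      1.    ]]
base [(0.58, 329.9, 232.7), (0.31, 393.5, 315.0)]
base_top [(0.62, 332.4, 224.6)]
pillar [(0.62, 403.7, 294.8)]
pillar_seat [(0.64, 412.0, 270.1)]
head [(0.59, 274.7, 156.2)]
block [(0.6, 404.1, 297.5)]
driver_long [(0.69, 393.5, 312.8)]
driver_short [(0.54, 416.1, 281.6)]
tin [(0.58, 409.4, 221.6)]
jar [(0.58, 301.0, 343.6)]
reel [(0.65, 213.9
[... 527 characters left out ...]
 228.9), (0.29, 211.1, 239.4)]
block [(0.8, 217.4, 245.5)]
driver_long [(0.63, 215.1, 243.6), (0.45, 210.7, 231.1)]
driver_short [(0.58, 226.1, 260.0)]
tin [(0.56, 277.6, 294.1)]
jar [(0.59, 233.1, 159.1)]
reel [(0.96, 387.1, 156.9)]
tweezers [(0.57, 348.1, 292.4), (0.29, 280.1, 293.2)]
pcb [(0.69, 303.6, 152.4)]
wrist ['fov_y', 'cx', 'cy', 'pose', 'f', 'w', 'h', 'P'] 65.8965006623826 313.84323648805673 199.40433012685997
[[ 0.3959  0.8807  0.26    0.2749]
 [-0.9183  0.3793  0.1137 -0.4536]
 [ 0.0015 -0.2838  0.9589  0.3857]
 [ 0.      0.      0.      1.    ]]
base []
base_top []
pillar []
pillar_seat []
head []
block []
driver_long []
driver_short []
tin []
jar []
reel []
tweezers []
pcb []
```

View pics/scene0.png

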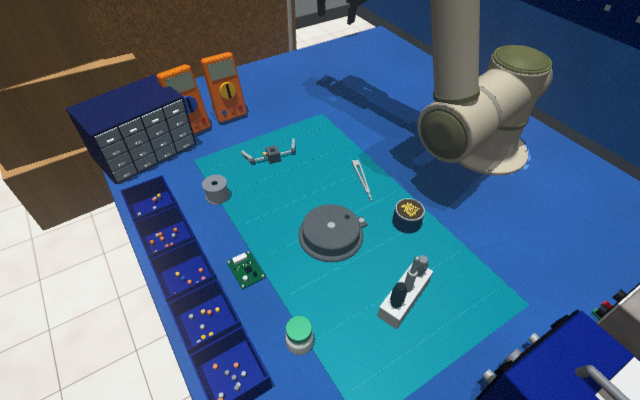

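View pics/top0.png

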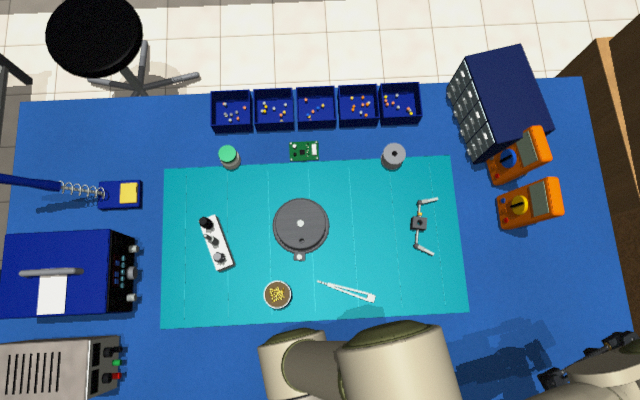

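The scene view shows the base at (331,230) with its lug at (362,222). The block runs from (385,315) to (430,265), the head is at (272,153) and the tin at (409,213). The top view shows the base at (301,225), the block at (216,243) and the head at (420,224). There is a dark dot on the plate at about (302,240), so I'll enlarge both areas.

```bash
python3 - <<'E'
import cv2,numpy as np
s=cv2.imread("pics/scene0.png");t=cv2.imread("pics/top0.png")
c=lambda i,x,y,w,h:cv2.resize(i[y:y+h,x:x+w],(400,300),interpolation=cv2.INTER_CUBIC)
cv2.imwrite("pics/m1.png",np.vstack([np.hstack([c(s,290,195,80,60),c(s,370,245,80,60+20)]),np.hstack([c(t,261,197,80,60+10),c(t,180,210,80,60)])]))
E
```

```text
(no output)
```

View pics/m1.png

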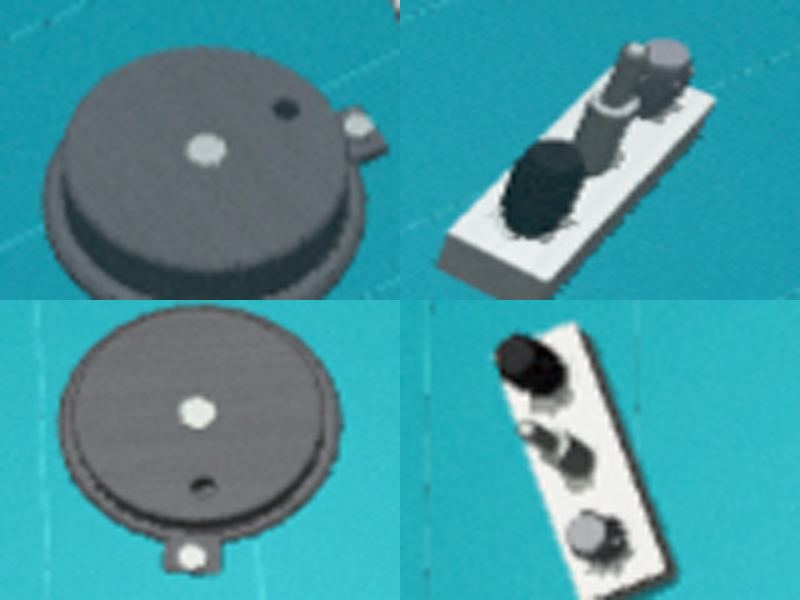

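The hole is visible at about (347.2,216.6) in the scene view and (301.6,240.4) in the top view. The pillar is in the middle of the block, with its shoulder at about (412.8,272.7) in scene and (213.2,238.6) in top. Next I triangulate.

```bash
python3 - <<'E'
from h import *
np.set_printoptions(precision=4,suppress=True)
s=cam("scene");t=cam("top")
def T(n,a,b,z=None):
    p=tri([ray(s,*a),ray(t,*b)]); print(n,p,"res",np.subtract(proj(s,p),a),np.subtract(proj(t,p),b)); 
    if z: print("   s@z",atz(s,*a,z),"t@z",atz(t,*b,z))
T("hole",(347.2,216.6),(301.6,240.4),.038)
T("dot",(331.4,224.8),(300.5,223),.038)
T("seat",(412.8,272.7),(213.2,238.6),.100)
T("ptop",(417.2,257.8),(205.2,235.8),.145)
T("lugdot",(361.5,220),(299.2,257),None)
for c,f in(("scene",s),("top",t)):
  for n in ("head","base","base_top","block","pillar","pillar_seat","driver_long"):
    print(c,n,[(round(x["score"],2),np.round(np.array(x["bbox"])*[640,400,640,400],1)) for x in recognise(c,n)[:2]])
E
```

```text
hole [0.5081 0.0253 0.0364] res [-0.0366 -0.0084] [-0.0228  0.0254]
   s@z [0.5089 0.0264 0.038 ] t@z [0.508  0.0252 0.038 ]
dot [0.5528 0.0263 0.0369] res [-0.1461 -0.035 ] [-0.0868  0.1004]
   s@z [0.5531 0.0274 0.038 ] t@z [0.5528 0.0261 0.038 ]
seat [0.5137 0.2387 0.0892] res [-1.5571 -0.3442] [-0.9552  0.802 ]
   s@z [0.518  0.2451 0.1   ] t@z [0.5138 0.234  0.1   ]
ptop [0.5146 0.2422 0.1422] res [0.1773 0.0359] [ 0.1082 -0.0905]
   s@z [0.5166 0.2432 0.145 ] t@z [0.5139 0.2418 0.145 ]
lugdot [0.4698 0.0337 0.0083] res [0.1711 0.0376] [ 0.11   -0.1184]
scene head [(0.63, array([241.6, 140.6,  52.6,  22.7]))]
scene base [(0.56, array([297.8, 202.7,  70.2,  58.5]))]
scene base_top [(0.65, array([297.7, 203.4,  66.9,  56.2])), (0.21, array([353.4, 160.6,  15.6,  31.9]))]
scene block [(0.88, array([376.6, 266.2,  54.5,  60.3]))]
scene pillar [(0.66, array([404.3, 256.1,  18.6,  33.6]))]
scene pillar_seat [(0.57, array([404.9, 256.3,  15.9,  33.8]))]
scene driver_long [(0.52, array([388.4, 284.8,  18.4,  22.8]))]
top head [(0.68, array([204.5, 233. ,  17.4,  13. ])), (0.63, array([410.1, 197. ,  27.1,  56.8]))]
top base []
top base_top [(0.8, array([273.3, 198.6,  58.4,  62.6]))]
top block [(0.83, array([200.3, 216.3,  34.8,  52.6]))]
top pillar [(0.54, array([204.7, 234.3,  14.4,   9.5]))]
top pillar_seat [(0.42, array([203.3, 238.5,  15.9,   4. ]))]
top driver_long []
```

```bash
python3 - <<'E'
from h import *
np.set_printoptions(precision=4,suppress=True)
s=cam("scene");t=cam("top")
C=[atz(s,370+x/5,245+y/3.75,.04) for x,y in((47,233),(148,282),(314,98))]
print(C); d=C[2]-C[1]; print(np.linalg.norm(d),np.degrees(np.arctan2(d[1],d[0])), "center",(C[0]+C[2])/2)
c=lambda i,x,y,w,h:cv2.resize(i[y:y+h,x:x+w],(400,300),interpolation=cv2.INTER_CUBIC)
cv2.imwrite("pics/m2.png",np.hstack([c(s["pixels"],232,125,80,60),c(t["pixels"],380,195,80,60)]))
E
```

```text
[array([0.5886, 0.2458, 0.04  ]), array([0.5733, 0.2869, 0.04  ]), array([0.4459, 0.2409, 0.04  ])]
0.13546408164645882 -160.15231257507824 center [0.5172 0.2433 0.04  ]
```

View pics/m2.png

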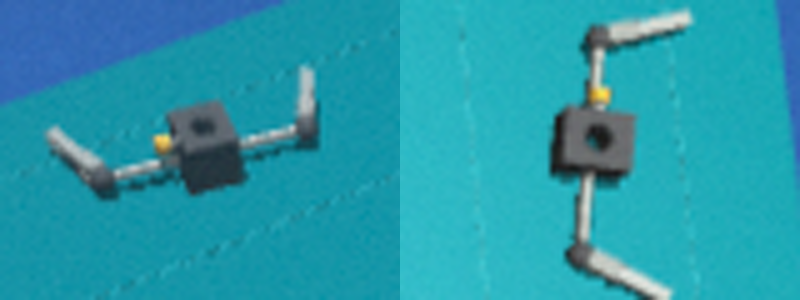

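The bore's top centre is at (272.6,150.2) in scene and (419.8,222.2) in top. The rods run roughly along world x and the clips point to -y. I'm moving over the pillar now.

```bash
python3 -m pendant '[{"translation":[36,-34,0],"turn":0},{"translation":[72,-69,0],"turn":0},{"translation":[110,-105,0],"turn":0},{"translation":[150,-144,0],"turn":1},{"translation":[190,-182,0],"turn":1},{"translation":[230,-220,0],"turn":2},{"translation":[265,-254,0],"turn":3},{"translation":[300,-287,0],"turn":3.4}]' 0 && python3 -m pendant '[{"translation":[30,-29,0],"turn":0},{"translation":[62,-60,0],"turn":0},{"translation":[100,-96,0],"turn":0},{"translation":[140,-134,0],"turn":0},{"translation":[180,-172,0],"turn":0},{"translation":[220,-210,0],"turn":0},{"translation":[255,-240,0],"turn":0},{"translation":[255,-240,0],"turn":0}]'
python3 - <<'E'
from h import *
np.set_printoptions(precision=4,suppress=True)
s=cam("scene");t=cam("top")
p=tri([ray(s,272.6,150.2),ray(t,419.8,222.2)]);print("headtop",p)
st=get_state();print(st["t"],st["position"],st["eef_rot"],st["qpos"])
w=cam("wrist");cv2.imwrite("pics/w1.png",w["pixels"]);print(w["P"])
for q in [(.5155,.2425,.145),(.5155,.2425,.1)]:print(proj(w,q))
for n in("pillar","pillar_seat","driver_long","driver_short","block"):
  print(n,[(round(x["score"],2),np.array(x["centre"])*[640,400]) for x in tip_of("wrist",n)[:2]])
E
```

```text
t: 4.0
position: [0.3699, -0.0987, 0.261]
eef_rot: [0.985, 0.172, 0.0, 0.0]
force: [0.9, -0.6, -0.2]
opening: 1.003
finger_force: 0.0
t: 5.0
position: [0.5283, 0.2141, 0.2599]
eef_rot: [0.985, 0.174, -0.0, -0.0]
force: [-0.3, -0.7, 0.7]
opening: 0.999
finger_force: 0.0
headtop [ 0.5405 -0.2805  0.0304]
5.1 [0.5277 0.2119 0.2604] [ 0.985   0.1726 -0.0004  0.0001] [ 0.1759  0.4102  1.3613 -0.0002  1.3708  1.3998]
[[ 0.3412  0.9013  0.2669  0.597 ]
 [-0.94    0.3267  0.0985  0.2366]
 [ 0.0016 -0.2845  0.9587  0.3853]
 [ 0.      0.      0.      1.    ]]
(np.float64(272.4771418062096), np.float64(203.28441364727476))
(np.float64(278.45586806074687), np.float64(189.3122810785842))
pillar [(0.62, array([287.296, 173.32 ]))]
pillar_seat [(0.67, array([285.696, 204.08 ])), (0.56, array([276.8 , 188.32]))]
driver_long [(0.95, array([286.72, 134.68]))]
driver_short [(0.8, array([284.288, 203.92 ]))]
block []
```

View pics/w1.png

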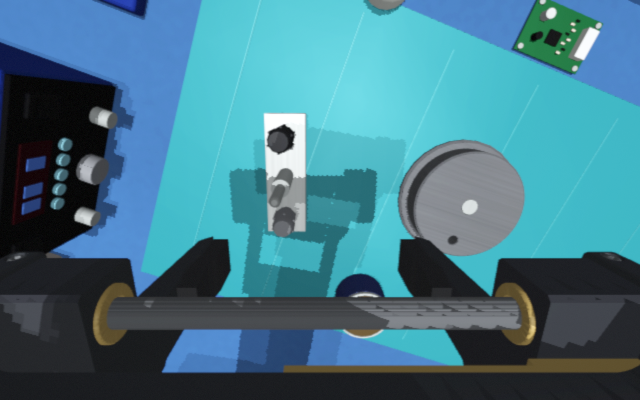

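The wrist view shows the pillar's top end near (276,204) and its shoulder near (283,184). The hole is at about (453,240) and the centre dot at (470,207). I'll enlarge the pillar area.

```bash
python3 - <<'E'
import cv2,numpy as np
s=cv2.imread("pics/w1.png")
c=lambda i,x,y,w,h:cv2.resize(i[y:y+h,x:x+w],(400,400),interpolation=cv2.INTER_CUBIC)
cv2.imwrite("pics/m3.png",np.hstack([c(s,255,160,50,50),c(s,430,190,60,60)]))
E
```

```text
(no output)
```

View pics/m3.png

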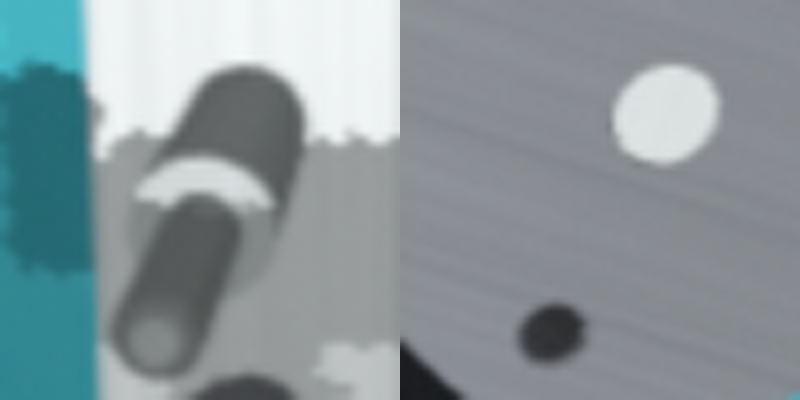

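```bash
python3 - <<'E'
from h import *
np.set_printoptions(precision=4,suppress=True)
s=cam("scene");t=cam("top");w=cam("wrist")
for n,z,pw,ps,pt in[("ptop",.145,(274.1,202.75),(417.2,257.8),(205.2,235.8)),("seat",.1,(280.4,188.1),(412.8,272.7),(213.2,238.6)),("hole",.038,(452.8,240),(347.2,216.6),(301.6,240.4)),("dot",.038,(469.9,207.1),(331.4,224.8),(300.5,223))]:
    print(n,tri([ray(w,*pw),ray(s,*ps),ray(t,*pt)]),"tri w+s",tri([ray(w,*pw),ray(s,*ps)]),"w@z",atz(w,*pw,z),"s@z",atz(s,*ps,z),"t@z",atz(t,*pt,z))
st=get_state();p=st["position"];print(p,w["P"][:3,3],st["t"])
q=st["eef_rot"];yaw=2*np.arctan2(q[1],q[0]);X=np.array([np.cos(yaw),np.sin(yaw)]);Y=np.array([X[1],-X[0]]);print(np.degrees(yaw))
d=np.array([.5155,.2428])-p[:2];print(d@X,d@Y)
E
```

```text
ptop [0.5148 0.2419 0.1418] tri w+s [0.515  0.2416 0.1417] w@z [0.5166 0.2413 0.145 ] s@z [0.5166 0.2432 0.145 ] t@z [0.5139 0.2418 0.145 ]
seat [0.5141 0.2396 0.0893] tri w+s [0.5146 0.2417 0.0926] w@z [0.5175 0.241  0.1   ] s@z [0.518  0.2451 0.1   ] t@z [0.5138 0.234  0.1   ]
hole [0.5087 0.0248 0.0377] tri w+s [0.5103 0.0266 0.0408] w@z [0.5097 0.0232 0.038 ] s@z [0.5089 0.0264 0.038 ] t@z [0.508  0.0252 0.038 ]
dot [0.5535 0.0259 0.0384] tri w+s [0.5549 0.0281 0.0421] w@z [0.5545 0.0236 0.038 ] s@z [0.5531 0.0274 0.038 ] t@z [0.5528 0.0261 0.038 ]
[0.5279 0.2118 0.2609] [0.5971 0.2363 0.3859] 5.55
19.82310630694631
-0.0011466041082881006 -0.033401993586150945
```

```bash
python3 -m pendant '[{"translation":[-1,-20,0],"turn":0},{"translation":[-1,-32.3,0],"turn":0},{"translation":[-1,-32.3,20],"turn":0},{"translation":[-1,-32.3,50],"turn":0},{"translation":[-1,-32.3,85],"turn":0},{"translation":[-1,-32.3,110],"turn":0},{"translation":[-1,-32.3,125],"turn":0},{"translation":[-1,-32.3,125],"turn":0}]'
python3 - <<'E'
from h import *
st=get_state();print(st["position"],st["force"],st["wrist_torque"])
w=cam("wrist");cv2.imwrite("pics/w2.png",w["pixels"])
print(proj(w,(.516,.2418,.145)))
E
```

```text
t: 6.55
position: [0.5156, 0.2425, 0.1352]
eef_rot: [0.985, 0.173, -0.001, 0.0]
force: [0.5, -0.2, 1.9]
opening: 1.0
finger_force: 0.0
[0.51563821 0.24252434 0.13523861] [ 0.47156653 -0.21715444  1.91442919] [0.03670656 0.00810303 0.0572574 ]
(np.float64(314.3486047705748), np.float64(288.047705612962))
```

View pics/w2.png

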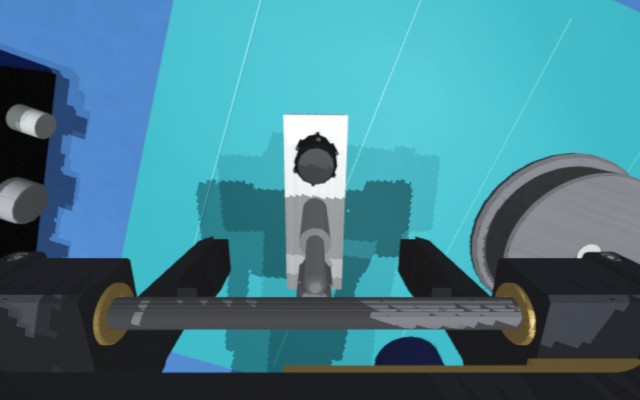

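The pillar is centred between the fingers at (314,288), which matches the prediction. Now I descend until the palm is just above its top, then grip.

```bash
python3 -m pendant '[{"translation":[0,0,10],"turn":0},{"translation":[0,0,18],"turn":0},{"translation":[0,0,24],"turn":0},{"translation":[0,0,27],"turn":0},{"translation":[0,0,29],"turn":0},{"translation":[0,0,29],"turn":0},{"translation":[0,0,29],"turn":0},{"translation":[0,0,29],"turn":0}]' && python3 -m pendant '[{"translation":[0,0,0],"turn":0},{"translation":[0,0,0],"turn":0},{"translation":[0,0,0],"turn":0},{"translation":[0,0,0],"turn":0},{"translation":[0,0,0],"turn":0},{"translation":[0,0,0],"turn":0},{"translation":[0,0,0],"turn":0},{"translation":[0,0,0],"turn":0}]' 255 40
```

```text
t: 7.6
position: [0.5161, 0.2421, 0.1069]
eef_rot: [0.985, 0.172, 0.0, -0.0]
force: [-0.3, 0.7, -0.6]
opening: 0.996
finger_force: 0.0
t: 8.6
position: [0.516, 0.2421, 0.1067]
eef_rot: [0.985, 0.172, 0.0, -0.0]
force: [0.4, -0.6, -0.1]
opening: 0.189
finger_force: 40.0
```

```bash
python3 -m pendant '[{"translation":[0,0,-4],"turn":0},{"translation":[0,0,-12],"turn":0},{"translation":[0,0,-24],"turn":0},{"translation":[0,0,-40],"turn":0},{"translation":[0,0,-55],"turn":0},{"translation":[0,0,-68],"turn":0},{"translation":[0,0,-75],"turn":0},{"translation":[0,0,-75],"turn":0}]'
python3 - <<'E'
from h import *
np.set_printoptions(precision=4,suppress=True)
st=get_state();p=st["position"];q=st["eef_rot"];yaw=2*np.arctan2(q[1],q[0]);X=np.array([np.cos(yaw),np.sin(yaw)]);Y=np.array([X[1],-X[0]])
print(p,np.degrees(yaw),st["force"])
d=np.array([.509,.0248])-p[:2];print(d@X*1e3,d@Y*1e3)
E
```

```text
t: 9.6
position: [0.5161, 0.2421, 0.1821]
eef_rot: [0.985, 0.172, 0.0, -0.0]
force: [-0.2, 0.1, -2.4]
opening: 0.188
finger_force: 40.0
[0.5161 0.2421 0.1821] 19.850247208433913 [-0.1745  0.095  -2.3738]
-80.48358162323329 202.00572056094109
```

```bash
python3 -m pendant '[{"translation":[-14,20,0],"turn":0},{"translation":[-38,55,0],"turn":0},{"translation":[-66,95,0],"turn":0},{"translation":[-94,135,0],"turn":0},{"translation":[-118,170,0],"turn":0},{"translation":[-135,194,0],"turn":0},{"translation":[-140,202,0],"turn":0},{"translation":[-140,202,0],"turn":0}]'
python3 - <<'E'
from h import *
np.set_printoptions(precision=4,suppress=True)
st=get_state();print(st["position"])
w=cam("wrist");cv2.imwrite("pics/w3.png",w["pixels"]);print(proj(w,(.509,.0248,.038)),proj(w,(.5535,.0259,.038)))
p=st["position"];print("tip",proj(w,(p[0],p[1],p[2]-.0887)))
np.save("wP.npy",w["P"])
E
```

```text
t: 10.6
position: [0.453, 0.0047, 0.1815]
eef_rot: [0.985, 0.172, -0.0, -0.0]
force: [-0.2, 0.6, -1.9]
opening: 0.192
finger_force: 40.0
[0.453  0.0047 0.1815]
(np.float64(313.1231872241341), np.float64(125.29008489929787)) (np.float64(330.5313104892729), np.float64(71.65238071233927))
tip (np.float64(312.9175369869101), np.float64(212.86365452857405))
```

View pics/w3.png

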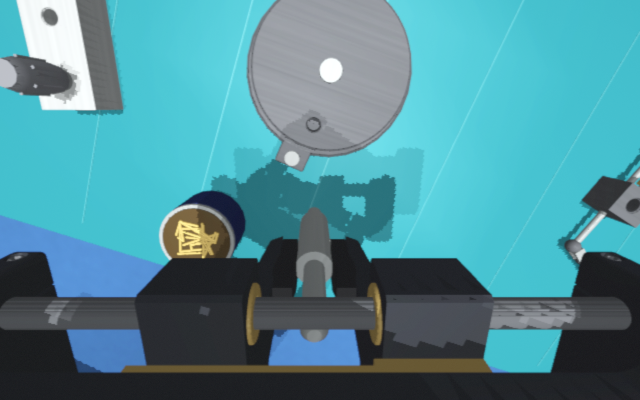

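The wrist view shows the hole at about (313.5,124.5), close to the predicted (313,125). The pillar is straight and in grip, with its tip near (314,210). I'll refine the hole position.

```bash
python3 - <<'E'
from h import *
np.set_printoptions(precision=4,suppress=True)
f=cam("wrist");im=cv2.cvtColor(cv2.imread("pics/w3.png"),cv2.COLOR_BGR2GRAY)
r=im[108:142,297:331]; 
m=(cv2.absdiff(r,np.full_like(r,int(np.median(r))))>25).astype(np.uint8)
print("\n".join("".join(".#"[v] for v in row) for row in m))
ys,xs=np.nonzero(m); 
n,l,s,c=cv2.connectedComponentsWithStats(m,connectivity=8)
for i in range(1,n):
    if s[i,4]>20:
        x,y,w,h=s[i,:4];u,v=297+x+(w-1)/2,108+y+(h-1)/2;print(s[i],u,v,atz(f,u,v,.038))
print(get_state()["position"])
# pillar edges near the tip
for v in (215,220,225,235):print(v,im[v,290:340:1])
E
```

```text
..................................
..................................
..................................
..................................
..................................
..................................
..................................
..................................
..................................
..............#####...............
............#########.............
...........###########............
..........###....######...........
..........#........#####..........
.........#...........###..........
.........#...........###..........
.........##...........##..........
.........##...........##..........
.........##...........##..........
.........###.........###..........
.........####.......####..........
...........####...#####...........
...........###########............
.............########.............
..............#####...............
..................................
..................................
..................................
..................................
..................................
..................................
...............
[... 301 characters left out ...]
95  94  92  93  96
  96  95  95  95  95  94  95  95  96  96  96  96  94  95]
220 [ 95  94  94  95  95  95  95  96  98 109 113 101  90  89  90  91  92  92
  92  92  93  94  93  94  96  94  95  95  95  95  96  97  95  93  91  90
  91  95  94  95  94  95  94  95  96  96  95  95  95  95]
225 [ 94  94  93  94  94  93  95  96  96  95  93  90  90  90  91  92  93  93
  93  93  93  95  95  95  95  94  95  94  94  95  95  95  96  94  90  90
  91  97 114 121 119 106  97  95  95  96  94  94  94  95]
235 [ 94  94  94  94  94  93  93  94  93  91  91  90  91  91  91  92  92  92
  93  93  93  94  94  95  94  94  94  94  93  94  95  95  96  95  92  90
  91  91  93 112 119 119 120 120 120 119 120 120 119 120]
```

```bash
python3 -m pendant '[{"translation":[20,0,0],"turn":0},{"translation":[50,-0.7,0],"turn":0},{"translation":[60,-0.7,0],"turn":0},{"translation":[60,-0.7,10],"turn":0},{"translation":[60,-0.7,25],"turn":0},{"translation":[60,-0.7,40],"turn":0},{"translation":[60,-0.7,48],"turn":0},{"translation":[60,-0.7,48],"turn":0}]'; python3 -m pendant '[{"translation":[0,0,1],"turn":0},{"translation":[0,0,2],"turn":0},{"translation":[0,0,3],"turn":0},{"translation":[0,0,4],"turn":0},{"translation":[0,0,5],"turn":0},{"translation":[0,0,6],"turn":0},{"translation":[0,0,7],"turn":0},{"translation":[0,0,8],"turn":0}]'
```

```text
t: 11.7
position: [0.5088, 0.0255, 0.1331]
eef_rot: [0.985, 0.172, -0.001, -0.0]
force: [0.2, 0.1, -1.6]
opening: 0.189
finger_force: 40.0
t: 12.7
position: [0.5091, 0.0256, 0.1256]
eef_rot: [0.985, 0.172, -0.0, -0.0]
force: [-1.3, 0.6, -1.8]
opening: 0.191
finger_force: 40.0
```

```bash
python3 -m pendant '[{"translation":[0,0,1],"turn":0},{"translation":[0,0,1.5],"turn":0},{"translation":[0,0,2],"turn":0},{"translation":[0,0,2.5],"turn":0},{"translation":[0,0,3],"turn":0},{"translation":[0,0,3.5],"turn":0},{"translation":[0,0,4],"turn":0},{"translation":[0,0,4],"turn":0}]'; python3 -c "
from h import *;s=get_state();print(s['position'],s['force'],s['wrist_torque'])"
```

```text
t: 13.7
position: [0.5091, 0.0256, 0.1217]
eef_rot: [0.985, 0.172, -0.0, -0.0]
force: [-0.6, 1.1, -1.7]
opening: 0.192
finger_force: 40.0
[0.50910772 0.02559229 0.121687  ] [-0.58047687  1.06416023 -1.65715264] [0.03295305 0.04942516 0.01498021]
```

The pin is about 5 mm into the hole without resistance.

```bash
python3 -m pendant '[{"translation":[0,0,2],"turn":0},{"translation":[0,0,4],"turn":0},{"translation":[0,0,6],"turn":0},{"translation":[0,0,8],"turn":0},{"translation":[0,0,10],"turn":0},{"translation":[0,0,12],"turn":0},{"translation":[0,0,14],"turn":0},{"translation":[0,0,14],"turn":0}]'; python3 -m pendant '[{"translation":[0,0,0.5],"turn":0},{"translation":[0,0,1],"turn":0},{"translation":[0,0,1.5],"turn":0},{"translation":[0,0,2],"turn":0},{"translation":[0,0,2.5],"turn":0},{"translation":[0,0,2.5],"turn":0},{"translation":[0,0,2.5],"turn":0},{"translation":[0,0,2.5],"turn":0}]'
```

```text
t: 14.7
position: [0.5091, 0.0256, 0.1076]
eef_rot: [0.985, 0.172, -0.0, -0.0]
force: [0.1, -0.4, -1.4]
opening: 0.19
finger_force: 40.0
t: 15.7
position: [0.5091, 0.0256, 0.1052]
eef_rot: [0.985, 0.172, -0.0, 0.0]
force: [0.5, -0.4, -1.9]
opening: 0.191
finger_force: 40.0
```

```bash
python3 -m pendant '[{"translation":[0,0,0.3],"turn":0},{"translation":[0,0,0.5],"turn":0},{"translation":[0,0,0.7],"turn":0},{"translation":[0,0,0.9],"turn":0},{"translation":[0,0,1.1],"turn":0},{"translation":[0,0,1.3],"turn":0},{"translation":[0,0,1.3],"turn":0},{"translation":[0,0,1.3],"turn":0}]'
```

```text
t: 16.7
position: [0.5095, 0.0256, 0.1046]
eef_rot: [0.985, 0.172, 0.001, 0.0]
force: [-1.2, 1.2, 7.1]
opening: 0.186
finger_force: 40.0
```

Contact is at z = 0.1046, where the shoulder should seat, with about 9 N. I release, rise and go over the head.

```bash
python3 -m pendant '[{"translation":[0,0,-0.5],"turn":0},{"translation":[0,0,-0.5],"turn":0},{"translation":[0,0,-0.5],"turn":0},{"translation":[0,0,-0.5],"turn":0},{"translation":[0,0,-0.5],"turn":0},{"translation":[0,0,-0.5],"turn":0},{"translation":[0,0,-0.5],"turn":0},{"translation":[0,0,-0.5],"turn":0}]' 0 40; python3 -m pendant '[{"translation":[0,0,-8],"turn":0},{"translation":[0,0,-24],"turn":0},{"translation":[0,0,-45],"turn":0},{"translation":[0,0,-70],"turn":0},{"translation":[0,0,-95],"turn":0},{"translation":[0,0,-115],"turn":0},{"translation":[0,0,-125],"turn":0},{"translation":[0,0,-125],"turn":0}]'
python3 - <<'E'
from h import *
np.set_printoptions(precision=4,suppress=True)
s=cam("scene");t=cam("top");w=cam("wrist")
i=s["pixels"];c=lambda i,x,y,w,h:cv2.resize(i[y:y+h,x:x+w],(400,300),interpolation=cv2.INTER_CUBIC)
cv2.imwrite("pics/m4.png",np.vstack([np.hstack([c(i,300,165,80,60),c(t["pixels"],261,200,80,60)]),np.hstack([c(w["pixels"],254,180,120,90),c(w["pixels"],0,0,640,400)])]))
# head angle from top view block rods
p=[atz(t,380+x/5,195+y/5,.012) for x,y in((199,37),(180,255))];print(p);d=p[0]-p[1];print(np.linalg.norm(d),np.degrees(np.arctan2(d[1],d[0])))
p=[atz(s,232+x/5,125+y/5,.012) for x,y in((105,179),(308,128))];print(p);d=p[0]-p[1];print(np.linalg.norm(d),np.degrees(np.arctan2(d[1],d[0])))
print(get_state()["position"],[proj(w,(.5095,.0256,z)) for z in(.038,.12,.165)],[proj(s,(.5095,.0256,z)) for z in(.038,.12,.165)],[proj(t,(.5095,.0256,z)) for z in(.038,.12,.165)])
E
```

```text
t: 17.7
position: [0.5091, 0.0256, 0.1044]
eef_rot: [0.985, 0.172, 0.0, -0.0]
force: [-0.8, -0.7, 0.3]
opening: 0.998
finger_force: 0.0
t: 18.7
position: [0.5092, 0.0256, 0.2301]
eef_rot: [0.985, 0.172, 0.001, 0.0]
force: [-0.7, 0.3, 1.1]
opening: 0.999
finger_force: 0.0
[array([ 0.5972, -0.291 ,  0.012 ]), array([ 0.4822, -0.2692,  0.012 ])]
0.11708327281285152 -10.714041332854384
[array([ 0.5969, -0.2889,  0.012 ]), array([ 0.4823, -0.2679,  0.012 ])]
0.11645219557864327 -10.386346899167567
[0.5088 0.0257 0.2287] [(np.float64(313.35663631989297), np.float64(180.469856962803)), (np.float64(313.30451050382766), np.float64(203.78868082998272)), (np.float64(313.2586456804854), np.float64(224.3066087580086))] [(np.float64(346.79073693472037), np.float64(216.46555185497726)), (np.float64(349.0226439571152), np.float64(191.6487092350613)), (np.float64(350.3851662289858), np.float64(176.49866021964078))] [(np.float64(301.41606901616075), np.float64(239.8028451946583)), (np.float64(300.3052476799738), np.float64(234.7018730115871)), (np.float64(299.61749090026325), np.float64(231.54364397174496))]
```

View pics/m4.png

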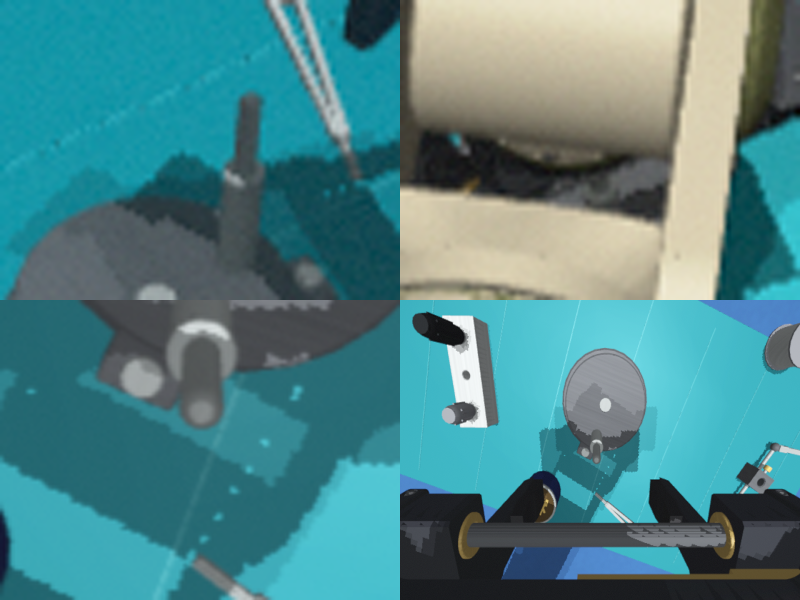

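The pillar stands upright in the plate, with its top at about (314,214) in the wrist view, as predicted for a seated pillar. The head is at about (0.540,-0.280) with a yaw of -10.5°.

```bash
python3 -m pendant '[{"translation":[-6,22,0],"turn":2},{"translation":[-17,67,0],"turn":7},{"translation":[-30,120,0],"turn":13},{"translation":[-43,173,5],"turn":19},{"translation":[-57,226,10],"turn":25},{"translation":[-69,275,15],"turn":29},{"translation":[-74.4,298,20],"turn":30.3},{"translation":[-74.4,298,20],"turn":30.3}]'
python3 - <<'E'
from h import *
np.set_printoptions(precision=4,suppress=True)
st=get_state();print(st["position"])
t=cam("top");w=cam("wrist");i=w["pixels"];cv2.imwrite("pics/w5.png",i)
print([proj(w,p) for p in((.54,-.28,.032),(.54,-.28,.0))])
print([tip_of("wrist","head")[:2]],recognise("wrist","head")[:1])
print([proj(t,(.509,.0253,z)) for z in(.098,.143)])
r=[255,145,120,90]
a=cv2.resize(i[145:235,255:375],(400,300),interpolation=cv2.INTER_CUBIC);b=cv2.resize(t["pixels"][200:260,261:341],(400,300),interpolation=cv2.INTER_CUBIC)
cv2.imwrite("pics/m5.png",np.vstack([np.hstack([a,b]),np.hstack([cv2.resize(i,(400,250)),np.zeros((250,400,3),np.uint8)])]))
E
```

```text
t: 19.85
position: [0.5398, -0.281, 0.2079]
eef_rot: [0.996, -0.092, -0.001, -0.001]
force: [-0.4, 0.3, 0.6]
opening: 1.007
finger_force: 0.0
[ 0.5398 -0.281   0.2079]
[(np.float64(313.71491879891005), np.float64(184.4864383388404)), (np.float64(313.72628546159564), np.float64(177.58063101107706))]
[[{'centre': [0.4919, 0.4442], 'score': 0.81}]] [{'bbox': [0.463, 0.2637, 0.1031, 0.3583], 'score': 0.56}]
[(np.float64(300.7542437640288), np.float64(236.34821522271636)), (np.float64(300.10131731356165), np.float64(233.3314622416411))]
```

View pics/m5.png

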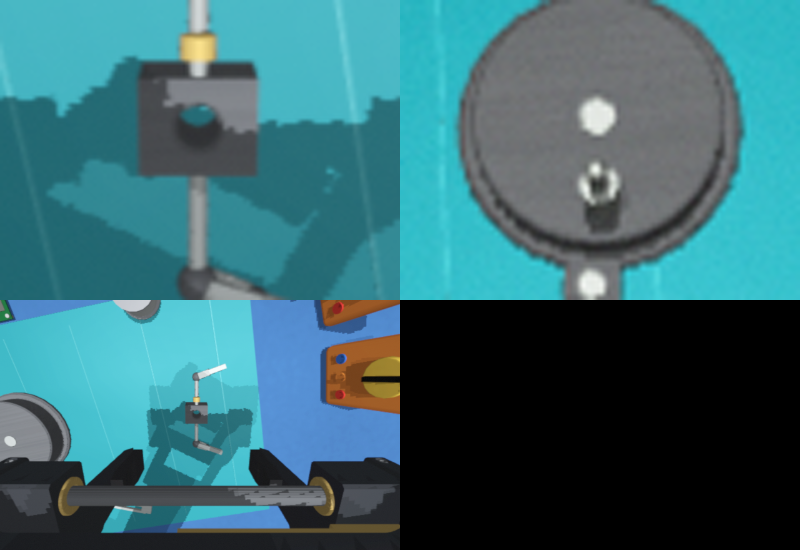

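The bore is at (314.4,183.4), against a predicted (313.7,184.5), and the yaw is aligned. I descend and grip the head.

```bash
python3 -m pendant '[{"translation":[1,0,12],"turn":0},{"translation":[1,0,36],"turn":0},{"translation":[1,0,70],"turn":0},{"translation":[1,0,105],"turn":0},{"translation":[1,0,140],"turn":0},{"translation":[1,0,165],"turn":0},{"translation":[1,0,178],"turn":0},{"translation":[1,0,180],"turn":0}]'; python3 -m pendant '[{"translation":[0,0,0],"turn":0},{"translation":[0,0,0],"turn":0},{"translation":[0,0,0],"turn":0},{"translation":[0,0,0],"turn":0},{"translation":[0,0,0],"turn":0},{"translation":[0,0,0],"turn":0},{"translation":[0,0,0],"turn":0},{"translation":[0,0,0],"turn":0}]' 255 40; python3 -m pendant '[{"translation":[0,0,-5],"turn":0},{"translation":[0,0,-20],"turn":0},{"translation":[0,0,-45],"turn":0},{"translation":[0,0,-75],"turn":0},{"translation":[0,0,-110],"turn":0},{"translation":[0,0,-145],"turn":0},{"translation":[0,0,-170],"turn":0},{"translation":[0,0,-180],"turn":0}]'
python3 - <<'E'
from h import *
np.set_printoptions(precision=4,suppress=True)
st=get_state();p=st["position"];q=st["eef_rot"];yaw=2*np.arctan2(q[1],q[0]);X=np.array([np.cos(yaw),np.sin(yaw)]);Y=np.array([X[1],-X[0]])
print(p,np.degrees(yaw),st["qpos"]);d=np.array([.5091,.0256])-p[:2];print(d@X*1e3,d@Y*1e3)
E
```

```text
t: 21.05
position: [0.5412, -0.2797, 0.0289]
eef_rot: [0.996, -0.091, -0.0, -0.0]
force: [-0.3, -0.2, 0.2]
opening: 1.001
finger_force: 0.0
t: 22.05
position: [0.5413, -0.2802, 0.0295]
eef_rot: [0.996, -0.091, 0.0, 0.0]
force: [-0.8, 0.6, 0.5]
opening: 0.401
finger_force: 40.0
t: 23.05
position: [0.5416, -0.2802, 0.2116]
eef_rot: [0.996, -0.091, 0.001, 0.001]
force: [0.2, -0.3, -1.0]
opening: 0.406
finger_force: 40.0
[ 0.5416 -0.2802  0.2116] -10.444196774925178 [-0.6694  0.5363  1.2977  0.      1.3047  1.0836]
-87.36712339905311 -294.8878089935617
```

```bash
python3 -m pendant '[{"translation":[-6,-21,0],"turn":0},{"translation":[-20,-66,0],"turn":0},{"translation":[-35,-118,0],"turn":0},{"translation":[-50,-170,0],"turn":0},{"translation":[-65,-220,0],"turn":0},{"translation":[-78,-262,0],"turn":0},{"translation":[-85,-286,0],"turn":0},{"translation":[-87.4,-294.9,0],"turn":0}]'
python3 -m pendant '[{"translation":[0,0,2],"turn":0},{"translation":[0,0,6],"turn":0},{"translation":[0,0,12],"turn":0},{"translation":[0,0,18],"turn":0},{"translation":[0,0,22],"turn":0},{"translation":[0,0,24],"turn":0},{"translation":[0,0,24],"turn":0},{"translation":[0,0,24],"turn":0}]'
python3 - <<'E'
from h import *
np.set_printoptions(precision=4,suppress=True)
st=get_state();p=st["position"];q=st["eef_rot"];yaw=2*np.arctan2(q[1],q[0]);X=np.array([np.cos(yaw),np.sin(yaw)]);Y=np.array([X[1],-X[0]])
d=np.array([.5091,.0256])-p[:2];print(p,d@X*1e3,d@Y*1e3)
s=cam("scene");w=cam("wrist")
i=s["pixels"];a=cv2.resize(i[135:225,290:410],(400,300),interpolation=cv2.INTER_CUBIC);b=cv2.resize(w["pixels"][200:320,234:394],(400,300),interpolation=cv2.INTER_CUBIC)
cv2.imwrite("pics/m6.png",np.hstack([a,b]))
print(proj(s,(.5091,.0256,.143)),proj(w,(p[0],p[1],p[2]+.003)),proj(w,(.5091,.0256,.143)))
E
```

```text
t: 24.05
position: [0.5084, 0.0268, 0.2092]
eef_rot: [0.996, -0.09, -0.0, -0.0]
force: [-0.0, 0.4, -1.1]
opening: 0.407
finger_force: 40.0
t: 25.05
position: [0.5089, 0.0258, 0.1856]
eef_rot: [0.996, -0.091, 0.0, 0.0]
force: [0.5, -0.0, -1.9]
opening: 0.406
finger_force: 40.0
[0.5089 0.0258 0.1856] 0.1906860519707679 0.11938454814478473
(np.float64(349.86066881474756), np.float64(183.98222635572503)) (np.float64(312.98774901477935), np.float64(280.22243401727036)) (np.float64(313.31544474525987), np.float64(238.54475326467548))
```

View pics/m6.png

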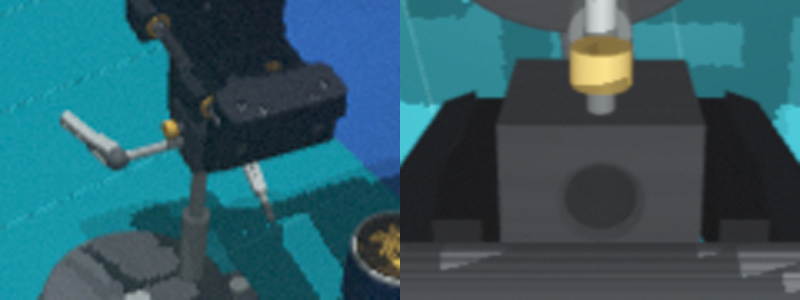

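The head is held level over the pillar. Its bore centre is at about (314.8,278.8) in the wrist view, against (313,280) predicted, so it is aligned within 1 mm. I lower it gently.

```bash
python3 -m pendant '[{"translation":[0,0,3],"turn":0},{"translation":[0,0,6],"turn":0},{"translation":[0,0,9],"turn":0},{"translation":[0,0,12],"turn":0},{"translation":[0,0,14],"turn":0},{"translation":[0,0,16],"turn":0},{"translation":[0,0,18],"turn":0},{"translation":[0,0,18],"turn":0}]';python3 -m pendant '[{"translation":[0,0,1],"turn":0},{"translation":[0,0,2],"turn":0},{"translation":[0,0,3],"turn":0},{"translation":[0,0,4],"turn":0},{"translation":[0,0,5],"turn":0},{"translation":[0,0,6],"turn":0},{"translation":[0,0,7],"turn":0},{"translation":[0,0,7],"turn":0}]'; python3 -c "
from h import *;s=get_state();print(s['position'],s['force'],s['wrist_torque'])"
```

```text
t: 26.15
position: [0.5088, 0.0258, 0.1673]
eef_rot: [0.996, -0.091, -0.0, -0.0]
force: [0.1, 0.1, -1.7]
opening: 0.403
finger_force: 40.0
t: 27.15
position: [0.5088, 0.0257, 0.1603]
eef_rot: [0.996, -0.091, -0.0, -0.0]
force: [0.1, -0.4, -2.9]
opening: 0.403
finger_force: 40.0
[0.50881429 0.02574183 0.16034022] [ 0.10548194 -0.39436043 -2.88980017] [0.06448677 0.01683116 0.01331822]
```

```bash
python3 -m pendant '[{"translation":[0,0,3],"turn":0},{"translation":[0,0,7],"turn":0},{"translation":[0,0,11],"turn":0},{"translation":[0,0,15],"turn":0},{"translation":[0,0,19],"turn":0},{"translation":[0,0,23],"turn":0},{"translation":[0,0,27],"turn":0},{"translation":[0,0,30],"turn":0}]';python3 -m pendant '[{"translation":[0,0,0.5],"turn":0},{"translation":[0,0,1],"turn":0},{"translation":[0,0,1.5],"turn":0},{"translation":[0,0,2],"turn":0},{"translation":[0,0,2.3],"turn":0},{"translation":[0,0,2.6],"turn":0},{"translation":[0,0,2.6],"turn":0},{"translation":[0,0,2.6],"turn":0}]'
```

```text
t: 28.15
position: [0.5088, 0.0258, 0.1301]
eef_rot: [0.996, -0.091, -0.0, -0.0]
force: [0.1, -0.1, -1.5]
opening: 0.406
finger_force: 40.0
t: 29.15
position: [0.5089, 0.0257, 0.1278]
eef_rot: [0.996, -0.091, -0.0, -0.0]
force: [-0.3, 0.2, -2.0]
opening: 0.404
finger_force: 40.0
```

```bash
python3 -m pendant '[{"translation":[0,0,0.3],"turn":0},{"translation":[0,0,0.6],"turn":0},{"translation":[0,0,0.9],"turn":0},{"translation":[0,0,1.2],"turn":0},{"translation":[0,0,1.4],"turn":0},{"translation":[0,0,1.4],"turn":0},{"translation":[0,0,1.4],"turn":0},{"translation":[0,0,1.4],"turn":0}]'
```

```text
t: 30.15
position: [0.5093, 0.0257, 0.1273]
eef_rot: [0.996, -0.091, 0.001, 0.0]
force: [-0.8, -0.6, 8.5]
opening: 0.403
finger_force: 40.0
```

The head is seated, with contact at the expected height. I release and retreat.

```bash
python3 -m pendant '[{"translation":[0,0,-0.7],"turn":0},{"translation":[0,0,-0.7],"turn":0},{"translation":[0,0,-0.7],"turn":0},{"translation":[0,0,-0.7],"turn":0},{"translation":[0,0,-0.7],"turn":0},{"translation":[0,0,-0.7],"turn":0},{"translation":[0,0,-0.7],"turn":0},{"translation":[0,0,-0.7],"turn":0}]' 0 40; python3 -m pendant '[{"translation":[0,0,-6],"turn":0},{"translation":[0,0,-20],"turn":0},{"translation":[0,0,-40],"turn":0},{"translation":[0,0,-62],"turn":0},{"translation":[0,0,-85],"turn":0},{"translation":[0,0,-105],"turn":0},{"translation":[0,0,-115],"turn":0},{"translation":[0,0,-115],"turn":0}]'
python3 - <<'E'
from h import *
s=cam("scene");w=cam("wrist")
a=cv2.resize(s["pixels"][135:255,270:430],(400,300),interpolation=cv2.INTER_CUBIC);b=cv2.resize(w["pixels"][80:320,154:474],(400,300),interpolation=cv2.INTER_CUBIC)
cv2.imwrite("pics/m7.png",np.hstack([a,b]))
p=get_state()["position"];print(proj(s,(.509,.0256,.098)),proj(s,(.509,.0256,.130)),proj(s,(.509,.0256,.143)),proj(w,(.509,.0256,.143)))
E
```

```text
t: 31.15
position: [0.5089, 0.0257, 0.1271]
eef_rot: [0.996, -0.091, 0.0, -0.0]
force: [-0.2, 0.2, -0.3]
opening: 0.998
finger_force: 0.0
t: 32.15
position: [0.509, 0.0257, 0.2427]
eef_rot: [0.996, -0.091, 0.001, 0.0]
force: [-0.6, 0.4, -0.3]
opening: 1.005
finger_force: 0.0
(np.float64(348.58046966446597), np.float64(198.55211287454856)) (np.float64(349.50790369483263), np.float64(188.29443819664405)) (np.float64(349.89939200675684), np.float64(183.96447012082035)) (np.float64(313.34738292667936), np.float64(208.4778969031191))
```

View pics/m7.png

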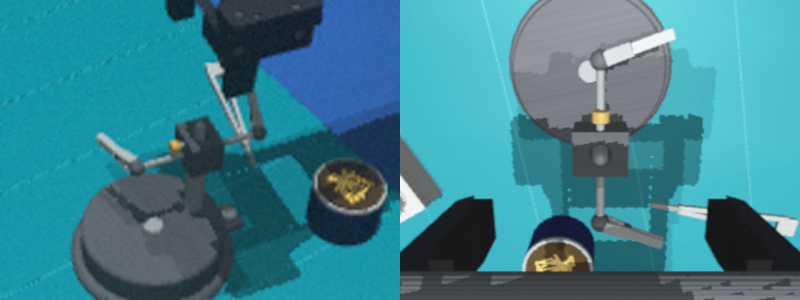

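The head sits level on the pillar, at about (350,190) in the scene view, with the pillar's thin top showing through the bore at about (314,205) in the wrist view. The tin and tweezers haven't moved and the gripper is clear.

```bash
python3 -c "
from plant import finish_job;print(finish_job())"
```

```text
the job is handed in; nothing more can be done
None
```

The third-hand stand is assembled and handed in at about 32 s: the pillar is planted with its lower shoulder on the plate, and the clamp head sits level on the upper shoulder, with contact forces of about 10 N and the other things left alone.

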